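# Close and latch the beauty case

## Task

Close the hard beauty case standing on the vanity: push its front shell up until it rests on its seal, hook the loop of the draw latch over the keeper, then press the lever down over centre until it clicks flat under its spring catch, so that the latch pulls the shell in and stays locked by itself. Handle the latch gently and never force it, and leave everything else on the vanity where it stands.

Things in the scene. Friction and masses are not known exactly. Their poses are not given: they have to be found in the camera images.
- case: ivory clamshell beauty case, aluminium edges, 240 mm wide (its y), flat top at height 170 mm, standing upright; heavy, does not move. Origin on the vanity below the latch pivot. x points across the seam from the fixed rear shell (x -77 to 13 mm) to the hinged front shell (rear face at x 15 when shut, 60 mm deep). The brass latch is mid-top (y = 0). Bail handles stand out 14 mm at the ends.
- latch_pivot (a point): on the lever's pivot axis (parallel to the case's y), 184 mm above the vanity, at case x = 0, y = 0; axes as the case. Two ears, 30 mm over all, carry it on a brass base plate 3 mm thick (case x -73 to 9 mm, 44 mm wide).
- front_shell (a joint): tilt of the front shell about its hinge (case x 15 mm, height 4 mm): 0 = hard shut, grows as it leans out to case +x. Friction hinges hold it where left (about 9 N at its top edge). Below 0.057 (10 mm at the latch) it squeezes a thick foam seal, about 7 N per mm, which pushes it out again to about 0.055 when let go. At that rest (0.048 to 0.062) it can be hooked; the latch then pulls it in.
- shell_edge (a point): top outer edge of the front shell, mid width: 60 mm out from its rear face, 166 mm above its hinge, axes as the shell (x outward, z up along its face). Push on the smooth outer face below it, rising with it along its arc about the hinge (it grips the fingers).
- seat_mark (a point): nominal centre of the loop's bar when hooked: fixed to the front shell, 17.5 mm out from its rear face, 177 mm above its hinge, 11 mm above its flat top; axes as the shell. The bar belongs outward (+x) of the keeper's post and under its lip. The keeper is screwed down through slots: all of it may stand up to 3 mm further in or out (x) than marked, and that is not measured; feel for it.
- lip_mark (a point): nominal outer edge of the keeper's lip: 2.5 mm outward of, 5.5 mm above seat_mark (same 3 mm doubt). Keeper 16 mm wide (y); lip 4 mm thick, top 7.5 mm above seat_mark; 7.5 mm outward of the lip stands a low guard, 3 mm thick, top 1 mm above seat_mark. The bar (5 mm) must drop into the 7.5 mm gap between lip and guard, level with seat_mark or up to 6 mm lower, then be drawn inward under the lip.
- lever (a joint): angle of the latch lever: 0 = flat on its stop, pointing to case -x; grows as it lifts and swings towards the keeper, stop at 2.3; stays where left. Brass plate 24 mm wide, 4 mm thick, reaching 61 mm from the pivot; flat, its upper face is at height 190 mm. With the loop hooked it takes 4 to 12 N to bring over centre (0.31), then the catch still holds it up at about 0.15. Over 45 N would bend it.
- lever_end (a point): where to press: on the lever's upper face, 42 mm from the pivot axis, mid width; z is the outward normal of that face (6 mm from the pivot axis), x points along the lever to the pivot
- catch_nose (a point): round steel nose (6 mm thick, 20 mm long in y) of the spring safety catch behind the lever's end, at case x -62 mm, height 191 mm; its axes are the case's. The lever's curled end must be pressed down past it, which takes 10 to 20 N at lever_end, until it clicks under the nose and the lever lies flat.
- loop (a joint): angle of the loop about its pin on the lever, relative to the lever, range -3.4 to 0.3. lever + loop = the loop's tilt in the case frame: 0 = level, pointing to case +x; -1.57 = straight up; positive = bar end dipping. The pin turns with the lever; with the lever flat it lies 13.6 mm to case -x and 3.2 mm below the pivot. Light friction keeps the loop where it is put.
- loop_bar (a point): centre of the loop's end bar (5 mm thick, 40 mm long), 49.6 mm from the loop's pin along the loop's x. The lever's range always lets it reach the gap. Set down lightly (about 5 N) it tells lip, guard or gap by the height where it stops; lift to shift it, dragging pulls the shell along. Drawing it inward under the lip takes 10 to 20 N; over 30 N against the keeper spoils it.
- loop_tab (a point): grip point on the loop's steel thumb tab, a tongue 22 mm wide (y), 5 mm thick, 24 mm long, bent up 0.87 rad beyond the bar: 11.6 mm beyond and 11.5 mm above the bar's centre in the loop frame. Pinch it lightly (about 15 N) across its 22 mm with the fingertips 8 mm below it; it turns between the fingers as the loop swings. Over 80 N on the loop (both fingers summed) spoils it.
- tray: oval glass tray with a brass rim, 256 x 132 x 14 mm; origin at the centre of its underside; leave alone
- violet_bottle: violet glass bottle with brass cap, 64 mm across, 128 mm tall, on the tray; origin at the centre of its underside; leave alone
- lipstick: black and brass lipstick, 20 mm across, 75 mm tall, upright on the tray; origin at the centre of its underside; leave alone
- brush_holder: pink hard silicone cup with three makeup brushes, 80 mm across, 185 mm tall; origin at the centre of its underside; leave alone
- ring_cone: white ceramic ring cone, 74 mm across, 84 mm tall; origin at the centre of its underside; leave alone
- pump_bottle: white bottle with a brass press-button pump, 66 mm across, 172 mm tall; origin at the centre of its underside; leave alone
- cream_jar: low white jar with a brass lid, 68 mm across, 48 mm tall; origin at the centre of its underside; leave alone

How it is judged:
On the way, in this order (a step that is already met when the one before it is completed fails the run):
1. the front shell has been pushed up to its seal (value of joint front_shell below 0.068 rad), for 0.2 s.
2. the loop's bar is behind and below the keeper's lip, the lever still up (z of loop_bar in the frame of seat_mark between -0.012 and 0.003 m and x of loop_bar in the frame of seat_mark between -0.006 and 0.012 m and value of joint lever above 0.5 rad), for 0.2 s.
At the end, for the whole second after the job is handed in: Lever flat (under 0.05 rad) and at rest; front shell drawn in below 0.043 rad (7.6 mm at the latch; 10 mm when it only rests on the seal); the loop's bar behind and below the keeper's lip; nothing else moved over 20 mm or tipped (value of joint lever below 0.05 rad and value of joint front_shell below 0.043 rad and z of loop_bar in the frame of seat_mark between -0.012 and 0.003 m and x of loop_bar in the frame of seat_mark between -0.006 and 0.012 m and velocity of joint lever between -0.05 and 0.05 rad/s); the robot touches nothing.
It fails at once if something else on the vanity was pushed more than 20 mm or tipped over (distance of any of tray, violet_bottle, lipstick, brush_holder, ring_cone, pump_bottle, cream_jar from where it was at the start of the episode above 0.02 m or angle between any of violet_bottle, lipstick, brush_holder, ring_cone, pump_bottle, cream_jar's own z axis and vertical above 0.35 rad).
It fails at once if the lever was pressed with more than 45 N (contact force between the fingers and lever_c0 above 45 N or contact force between the fingers and lever_c1 above 45 N).
It fails at once if the loop was pushed or squeezed with more than 80 N in all (contact force between the fingers and loop above 80 N).
It fails at once if the loop was forced against the keeper or the shell with more than 30 N while being hooked (contact force between loop and front_shell above 30 N and value of joint lever above 1.5 rad).
It fails at once if the front shell or its keeper was pushed with more than 45 N (contact force between the fingers and front_shell above 45 N).
It also fails if it takes over 72 s, if anything falls off the work surface, if the arm or the gripper's body presses on something with over 40 N, if the wrist force passes 120 N, or if a joint passes its speed limit or range.

## Robot

A 7-joint arm with a two-finger parallel gripper is mounted at the origin on the work surface. World frame = base frame: x ahead of the robot, y to its left, z up, the work surface at z = 0. Lengths are in m, angles in rad, forces in N, time in s.
With the tool pointing down it reaches from about 0.425 to 0.925 m from the base axis. Payload 6.8 kg.
Tool frame: the origin (TCP) lies on the centre line of the jaws, within the pads' length; the fingertips stand bot.tip_reach ahead of it and the grasp point (between the pads) lies 3 mm ahead of it (bot.tip_reach is the distance from the TCP to the fingertips, in m); z points along the fingers, y is the line along which they close (so a half turn about z gives the same grasp; the last joint's range is limited). The gripper opens to 85 mm and grips with 20 to 120 N. Pads are 22 mm wide; open, the fingers measure 114 mm over their backs; the gripper's body (76 mm by 85 mm) begins 54 mm behind the grasp point. The pads swing forward as they close: fully open they stand 13 mm farther back than shut.
Start: joints at [-1.432, 0.477, 0.022, 1.555, -0.011, 1.109, -0.083], TCP at [0.165, 0.655, 0.253] pointing down, gripper open.
Joint ranges: [-2.96, 2.96], [-0.34, 2.1], [-1.41, 1.46], [0.24, 2.44], [-1.37, 4.51], [0.17, 1.92], [-2.96, 2.96]. Speed limits (rad/s): [2.39, 2.39, 3.14, 3.14, 3.14, 3.14, 3.14].

## Interface

Orientations are given as a unit quaternion [w, x, y, z].
In Python, from station import bot gives the robot as it stands.
- The arm moves only by the tool jog_arm, never from a script. Its argument "deltas" is a list of rows, each a list of 7 numbers: the shift along the world's x, y, z in m, then the turn, a rotation vector about the world's x, y, z in rad, then the opening, from 0 (shut) to 1 (fully open). In form: [[x, y, z, rx, ry, rz, grip], ...]. A call has 1 to 10 rows; each row shifts and turns the commanded pose from where the row before left it; what a row does not reach is not made up. A row lasts 1/10 s, in which the tool goes at most 50 mm and 8.59 degrees, less where a joint would pass 70% of its speed; a pose out of reach is approached as far as the arm can. A call with a gripper value outside its range is refused whole. The fingers move at their own pace and stop on an object; "newtons" is the grip in N (left out, the last holds). Time passes only in rows, so rows that do not move let the fingers close. It gives the time, the measured TCP pose, the force, the opening and the grip force at its end, in the units of the state.
- bot.get_obs(): the state, without advancing time (a new reading comes with each control period).
- bot.read_camera(name): name is "side" or "top"; returns a dict with "img" (384x512x3 uint8, red, green, blue), "K" (3x3 intrinsics, pixels), "eye" and "attitude" of the camera in the world. Camera axes: x right, y down, z forward; pixel columns grow to the right and rows downward; lengths in m; the calibration is good to about 2 mm. A picture is of the moment at which its call begins. There is no depth.
- bot.hand_in(): hands the job in; it is judged then, once.
The state is a dict: "t": time; "q": joint angles; "joint_vel": joint speeds; "joint_torque": joint torques, N m; "eef_pos": TCP position; "tool_rot": TCP orientation; "contact_force": force on the tool from outside, world axes, zero at the start; "torque": the same for the moment, N m; "gripper_width": opening from 0.0 (shut) to 1.0 (fully open); "grasp_force": force on a finger pad.
Only numpy, scipy, OpenCV 4.12 (cv2) and the standard library are available. Lean on these libraries where they do the work, as an engineer would, in place of code of your own. Each camera call takes 0.05 s, during which the arm holds its last target. There are 200 camera calls.

## Working session

There is one attempt and no reset: what is moved stays moved. The work goes in short steps, Python scripts to look and compute and a tool call to move; the robot and the scene stay as the last step left them, time stands still between calls to the robot, and variables do not carry over. Pictures are saved under pics/ and viewed, at most 10 in all, crops included, and the job is handed in when it is done.

Besides the shell and the picture viewer there is one more tool, called after "Call:" by a JSON object that holds its "fn" and its "kwargs". jog_arm: Moves the arm, as the interface text tells. Its arguments: {"type":"object","properties":{"deltas":{"type":"array"},"newtons":{"type":"number"}},"required":["deltas"]}

```bash
mkdir -p pics; ls
python3 - <<'E'
from station import bot
import cv2,numpy as np
o=bot.get_obs()
print({k:np.round(v,3).tolist() for k,v in o.items()},bot.tip_reach)
for n in("side","top"):
    c=bot.read_camera(n); cv2.imwrite(f"pics/{n}0.png",cv2.resize(c["img"][:,:,::-1],(768,576),interpolation=cv2.INTER_CUBIC)); print(n,c["K"],c["eye"],c["attitude"])
E
```

```text
pics
{'t': 0.0, 'q': [-1.432, 0.478, 0.022, 1.556, -0.012, 1.109, -0.083], 'joint_vel': [0.0, -0.0, 0.001, -0.002, 0.0, -0.001, 0.0], 'joint_torque': [0.002, -59.644, 1.608, -28.118, 0.012, 0.009, 0.0], 'eef_pos': [0.165, 0.654, 0.252], 'tool_rot': [-0.0, 0.123, 0.992, -0.001], 'contact_force': [0.224, -0.175, 0.702], 'torque': [-0.006, 0.005, 0.039], 'grasp_force': 0.0, 'gripper_width': 1.0} 0.022
side [[347.20262517   0.         256.96024435]
 [  0.         347.20262517 188.47085115]
 [  0.           0.           1.        ]] [ 0.21993667 -0.58444199  0.7897551 ] [-0.39796439  0.88539898 -0.21492902  0.10723112]
top [[484.34413275   0.         255.75393824]
 [  0.         484.34413275 192.12117968]
 [  0.           0.           1.        ]] [0.26395069 0.03767254 1.49691478] [-0.0743518   0.72421997 -0.68172507  0.07230607]
```

View pics/side0.png

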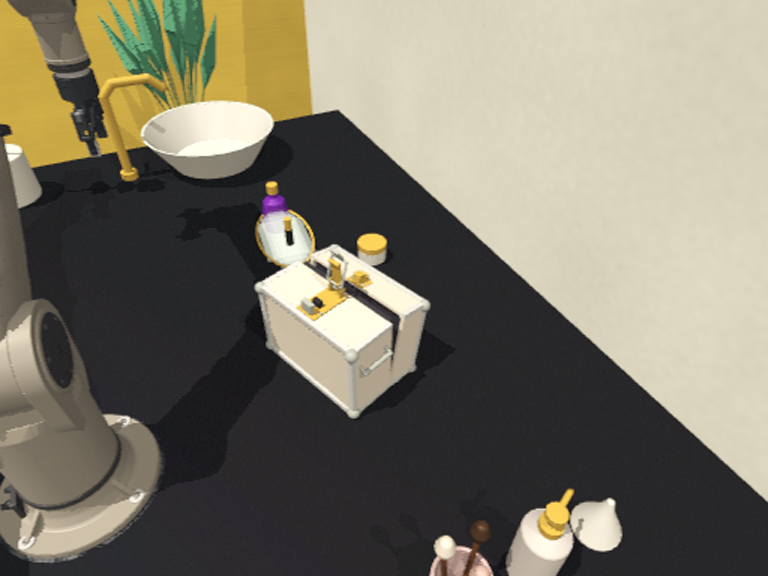

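View pics/top0.png

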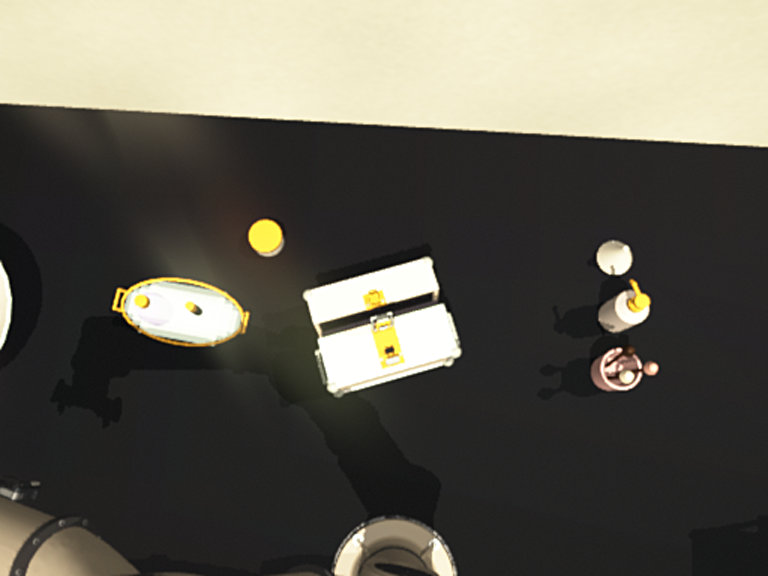

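The side view shows the case at about (340,330), with the lever up and the front shell leaning out. The top view shows the case at (385,330), with case +x pointing away from the robot. Next I enlarge both views to pick points.

```bash
cat > h.py <<'E'
from station import bot
import cv2,numpy as np
from scipy.spatial.transform import Rotation as R
def rot(q): return R.from_quat([q[1],q[2],q[3],q[0]])
def crop(n,x0,y0,w,h,s,f):
    c=bot.read_camera(n); im=c["img"][y0:y0+h,x0:x0+w,::-1]
    cv2.imwrite(f,cv2.resize(im,None,fx=s,fy=s,interpolation=cv2.INTER_CUBIC)); return c
def proj(c,P):
    p=rot(c["attitude"]).inv().apply(np.atleast_2d(P)-c["eye"]); u=p@np.asarray(c["K"]).T; return u[:,:2]/u[:,2:]
def ray(c,uv,z):
    d=rot(c["attitude"]).apply(np.linalg.solve(np.asarray(c["K"]),[uv[0],uv[1],1.])); return np.asarray(c["eye"])+d*(z-c["eye"][2])/d[2]
E
python3 - <<'E'
from h import *
a=crop("side",165,155,130,125,4.8,"pics/s1.png"); b=crop("top",195,165,120,105,5.5,"pics/t1.png")
E
```

```text
(no output)
```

View pics/s1.png

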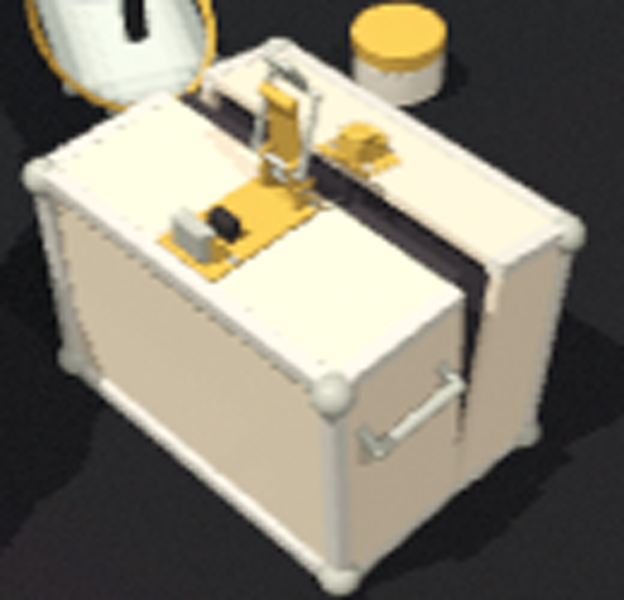

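View pics/t1.png

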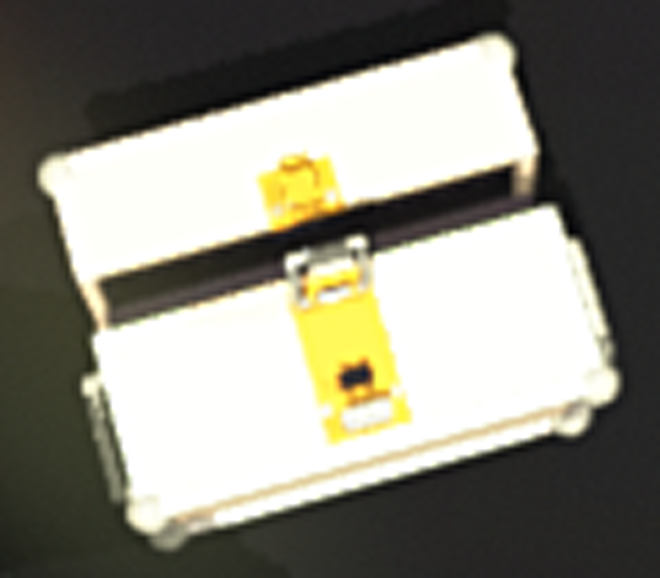

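The crops give usable corners: rear shell, base plate, front shell and the lever/loop edges. Next I fit the pose and joints from them.

```bash
cat > fit.py <<'E'
from h import *
from scipy.optimize import least_squares
def shell(x,y,z,t): # shell coords (from rear face, height above hinge) -> case
    return [15+x*np.cos(t)+z*np.sin(t), y, 4-x*np.sin(t)+z*np.cos(t)]
def lev(r,n,y,L): # along lever r from pivot, n normal
    return [-r*np.cos(L)+n*np.sin(L), y, 184+r*np.sin(L)+n*np.cos(L)]
def pin(L): return np.array(lev(13.6,-3.2,0,L))
def loop(a,b,y,L,l):
    t=L+l; p=pin(L); return [p[0]+a*np.cos(t)+b*np.sin(t), y, p[2]-a*np.sin(t)+b*np.cos(t)]
def world(P,c): # c: x,y,yaw
    P=np.atleast_2d(P)/1000; s,k=np.sin(c[2]),np.cos(c[2])
    return np.c_[c[0]+k*P[:,0]-s*P[:,1], c[1]+s*P[:,0]+k*P[:,1], P[:,2]]
E
python3 - <<'E'
from fit import *
T=lambda p:np.array(p)/5.5+[195,165]; S=lambda p:np.array(p)/4.8+[165,155]
ct=bot.read_camera("top"); cs=bot.read_camera("side")
obs=[(ct,T(p),f) for p,f in [((143,518),lambda t,L,l:[-77,120,170]),((605,388),lambda t,L,l:[-77,-120,170]),((92,332),lambda t,L,l:[13,120,170]),((558,205),lambda t,L,l:[13,-120,170]),((330,442),lambda t,L,l:[-73,22,173]),((410,422),lambda t,L,l:[-73,-22,173]),
 ((48,165),lambda t,L,l:shell(60,120,166,t)),((505,42),lambda t,L,l:shell(60,-120,166,t)),((537,152),lambda t,L,l:shell(0,-120,166,t)),
 ((290,260),lambda t,L,l:loop(49.6,0,20,L,l)),((365,242),lambda t,L,l:loop(49.6,0,-20,L,l))]]
obs+=[(cs,S(p),f) for p,f in [((38,172),lambda t,L,l:[-77,120,170]),((335,392),lambda t,L,l:[-77,-120,170]),((465,293),lambda t,L,l:[13,-120,170]),((212,280),lambda t,L,l:[-73,-22,173]),((162,240),lambda t,L,l:[-73,22,173]),((340,583),lambda t,L,l:[-77,-120,0]),
 ((575,230),lambda t,L,l:shell(60,-120,166,t)),((500,265),lambda t,L,l:shell(0,-120,166,t)),
 ((263,85),lambda t,L,l:lev(61,4,12,L)),((298,102),lambda t,L,l:lev(61,4,-12,L)),
 ((265,75),lambda t,L,l:loop(49.6,0,20,L,l)),((318,97),lambda t,L,l:loop(49.6,0,-20,L,l))]]
def res(v): return np.concatenate([proj(c,world(f(*v[3:]),v[:3]))[0]-p for c,p,f in obs])
for L0,l0 in((1.6,-3.1),(1.9,-3.4)):
    r=least_squares(res,[0.58,0.04,0.15,0.2,L0,l0],loss="soft_l1"); print(np.round(r.x,4),r.cost); print(np.round(res(r.x).reshape(-1,2),1).tolist())
v=r.x; np.save("v.npy",v)
for n,P in dict(bar=loop(49.6,0,0,*v[4:]),tab=loop(61.2,11.5,0,*v[4:]),edge=shell(60,0,166,v[3]),leverend=lev(61,4,0,v[4])).items(): print(n,np.round(P,1),np.round(world(P,v),4))
for n,uv,z in(("jar",(265/1.5,237/1.5),.048),("tray",(180/1.5,312/1.5),.01),("traytip",(248/1.5,318/1.5),.014)): print(n,ray(ct,uv,z))
E
```

```text
[ 0.4687  0.0458  0.3285  0.1833  1.4895 -2.7886] 11.77718034627898
[[-0.4, -2.0], [0.1, -1.7], [0.7, 0.1], [-0.5, 0.6], [-0.0, 0.7], [0.9, 0.1], [1.1, 0.2], [-0.3, 0.8], [-0.0, -0.5], [-0.3, 0.6], [0.8, -0.1], [0.1, -2.4], [0.3, -0.5], [-0.5, 0.3], [-0.4, 0.0], [-1.3, -0.3], [0.7, 1.9], [-0.2, -0.7], [0.8, 0.3], [-0.0, -1.0], [-0.8, -0.3], [0.4, -2.1], [0.2, 0.4]]
[ 0.4687  0.0458  0.3285  0.1833  1.4895 -2.7886] 11.777180346239458
[[-0.4, -2.0], [0.1, -1.7], [0.7, 0.1], [-0.5, 0.6], [-0.0, 0.7], [0.9, 0.1], [1.1, 0.2], [-0.3, 0.8], [-0.0, -0.5], [-0.3, 0.6], [0.8, -0.1], [0.1, -2.4], [0.3, -0.5], [-0.5, 0.3], [-0.4, 0.0], [-1.3, -0.3], [0.7, 1.9], [-0.2, -0.7], [0.8, 0.3], [-0.0, -1.0], [-0.8, -0.3], [0.4, -2.1], [0.2, 0.4]]
bar [  9.    0.  245.1] [[0.4772 0.0487 0.2451]]
tab [  1.1   0.  259.3] [[0.4697 0.0462 0.2593]]
edge [104.3   0.  156.3] [[0.5674 0.0795 0.1563]]
leverend [ -1.    0.  245.1] [[0.4678 0.0455 0.2451]]
jar [0.66220497 0.30249935 0.048     ]
tray [0.50105168 0.47029657 0.01      ]
traytip [0.49640842 0.32750049 0.014     ]
```

Call:
{"fn": "jog_arm", "kwargs": {"deltas": [[0.0232, -0.0277, 0, 0, 0, 0.115, 0], [0.0232, -0.0277, 0, 0, 0, 0.115, 0], [0.0232, -0.0277, 0, 0, 0, 0.115, 0], [0.0232, -0.0277, 0, 0, 0, 0.115, 0], [0.0232, -0.0277, 0, 0, 0, 0.115, 0], [0.0232, -0.0277, 0, 0, 0, 0, 0], [0.0232, -0.0277, 0, 0, 0, 0, 0], [0.0232, -0.0277, 0, 0, 0, 0, 0], [0.0232, -0.0277, 0, 0, 0, 0, 0], [0.0232, -0.0277, 0, 0, 0, 0, 0]], "newtons": 20}}

```text
t: 1.3
eef_pos: [0.3977, 0.3763, 0.2535]
tool_rot: [0.0, -0.163, 0.987, 0.0]
contact_force: [0.8, -0.4, -0.2]
gripper_width: 0.001
grasp_force: 0.0
```

Call:
{"fn": "jog_arm", "kwargs": {"deltas": [[0.0232, -0.0277, 0, 0, 0, 0, 0], [0.0232, -0.0277, 0, 0, 0, 0, 0], [0.0232, -0.0277, 0, -0.032, 0.095, 0, 0], [0.0232, -0.0277, 0, -0.032, 0.095, 0, 0], [0.0232, -0.0277, 0, -0.032, 0.095, 0, 0], [0.0232, -0.0277, 0, -0.033, 0.094, 0, 0], [0.0232, -0.0277, 0, 0, 0, 0, 0], [0.0232, -0.0277, 0, 0, 0, 0, 0], [0.0232, -0.0277, 0, 0, 0, 0, 0], [0.0232, -0.0277, 0, 0, 0, 0, 0]]}}

```text
t: 2.3
eef_pos: [0.6298, 0.0994, 0.2531]
tool_rot: [-0.196, -0.16, 0.967, -0.032]
contact_force: [-0.1, 0.7, 0.1]
gripper_width: -0.001
grasp_force: 0.0
```

Call:
{"fn": "jog_arm", "kwargs": {"deltas": [[0, 0, 0, 0, 0, 0, 0], [0, 0, 0, 0, 0, 0, 0]]}}

```text
t: 2.5
eef_pos: [0.6291, 0.0997, 0.2529]
tool_rot: [-0.196, -0.159, 0.967, -0.032]
contact_force: [-0.9, 1.1, 0.3]
gripper_width: -0.001
grasp_force: 0.0
```

Call:
{"fn": "jog_arm", "kwargs": {"deltas": [[0, 0, -0.034, 0, 0, 0, 0], [0, 0, -0.034, 0, 0, 0, 0], [0, 0, -0.033, 0, 0, 0, 0], [-0.0142, -0.0048, 0, 0, 0, 0, 0], [-0.0142, -0.0048, 0, 0, 0, 0, 0], [-0.0057, -0.0019, 0, 0, 0, 0, 0], [-0.0047, -0.0016, 0, 0, 0, 0, 0], [0, 0, 0, 0, 0, 0, 0]]}}

```text
t: 3.3
eef_pos: [0.5899, 0.0882, 0.1528]
tool_rot: [-0.196, -0.16, 0.967, -0.032]
contact_force: [0.8, 0.7, 0.2]
gripper_width: -0.003
grasp_force: 0.0
```

Run:
```python
from fit import *
crop("side",165,130,150,130,5,"pics/s2.png")
```

```text
(no output)
```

View pics/s2.png

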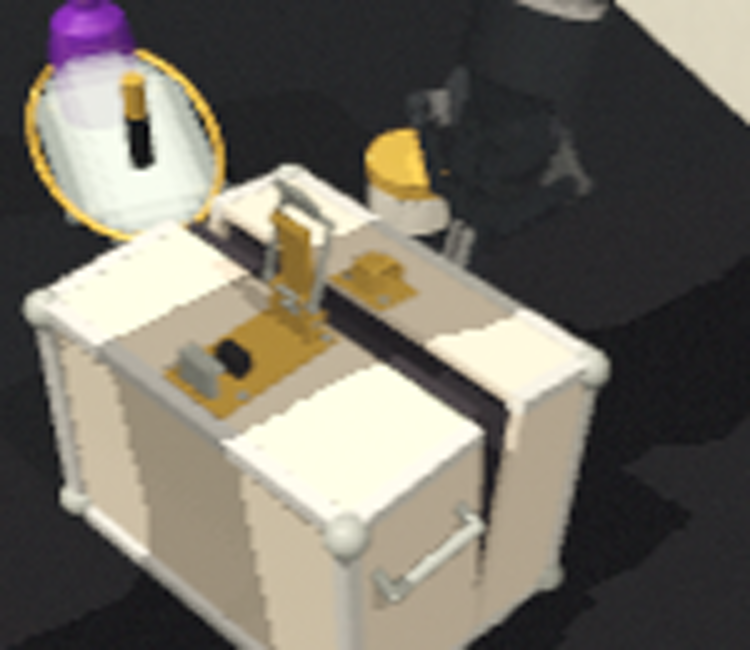

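Fingertips are just outside the shell's outer face near (460,250), with the scene undisturbed. Next I push along the arc.

Call:
{"fn": "jog_arm", "kwargs": {"deltas": [[-0.0028, -0.001, 0, 0, 0, 0, 0], [-0.0028, -0.001, 0, 0, 0, 0, 0], [-0.0028, -0.001, 0.001, 0, 0, 0, 0], [-0.0028, -0.001, 0.0015, 0, 0, 0, 0], [-0.0028, -0.001, 0.0018, 0, 0, 0, 0], [-0.0028, -0.001, 0.0018, 0, 0, 0, 0]]}}

```text
t: 3.95
eef_pos: [0.5759, 0.0826, 0.1579]
tool_rot: [-0.193, -0.161, 0.968, -0.032]
contact_force: [9.2, 2.5, -8.8]
gripper_width: -0.002
grasp_force: 5.1
```

Call:
{"fn": "jog_arm", "kwargs": {"deltas": [[-0.0028, -0.001, 0.0018, 0, 0, 0, 0], [-0.0028, -0.001, 0.0017, 0, 0, 0, 0]]}}

```text
t: 4.15
eef_pos: [0.5704, 0.0807, 0.1615]
tool_rot: [-0.192, -0.161, 0.968, -0.032]
contact_force: [9.2, 2.0, -7.2]
gripper_width: -0.001
grasp_force: 5.0
```

Call:
{"fn": "jog_arm", "kwargs": {"deltas": [[-0.0019, -0.0006, 0.0011, 0, 0, 0, 0], [-0.0019, -0.0006, 0.001, 0, 0, 0, 0], [0, 0, 0, 0, 0, 0, 0]]}}

```text
t: 4.45
eef_pos: [0.5664, 0.0794, 0.1639]
tool_rot: [-0.193, -0.16, 0.968, -0.032]
contact_force: [7.5, 2.5, -5.3]
gripper_width: -0.002
grasp_force: 4.3
```

Call:
{"fn": "jog_arm", "kwargs": {"deltas": [[-0.0019, -0.0006, 0.001, 0, 0, 0, 0], [0, 0, 0, 0, 0, 0, 0]]}}

```text
t: 4.65
eef_pos: [0.5646, 0.0788, 0.1648]
tool_rot: [-0.193, -0.16, 0.968, -0.032]
contact_force: [8.4, 3.0, -7.2]
gripper_width: 0.001
grasp_force: 4.4
```

Call:
{"fn": "jog_arm", "kwargs": {"deltas": [[-0.0019, -0.0006, 0.001, 0, 0, 0, 0], [0, 0, 0, 0, 0, 0, 0]]}}

```text
t: 4.85
eef_pos: [0.5636, 0.0785, 0.1658]
tool_rot: [-0.191, -0.161, 0.968, -0.032]
contact_force: [10.6, 2.6, -8.3]
gripper_width: -0.002
grasp_force: 5.7
```

Call:
{"fn": "jog_arm", "kwargs": {"deltas": [[-0.0019, -0.0006, 0.001, 0, 0, 0, 0], [0, 0, 0, 0, 0, 0, 0]]}}

```text
t: 5.05
eef_pos: [0.563, 0.0784, 0.1667]
tool_rot: [-0.19, -0.161, 0.968, -0.032]
contact_force: [13.5, 4.0, -10.3]
gripper_width: 0.002
grasp_force: 7.6
```

Call:
{"fn": "jog_arm", "kwargs": {"deltas": [[-0.0014, -0.0005, 0.0007, 0, 0, 0, 0], [0, 0, 0, 0, 0, 0, 0]]}}

```text
t: 5.25
eef_pos: [0.5626, 0.0784, 0.1673]
tool_rot: [-0.188, -0.161, 0.968, -0.032]
contact_force: [17.6, 5.0, -12.2]
gripper_width: -0.001
grasp_force: 9.0
```

Call:
{"fn": "jog_arm", "kwargs": {"deltas": [[-0.0009, -0.0003, 0.0005, 0, 0, 0, 0], [0, 0, 0, 0, 0, 0, 0], [0, 0, 0, 0, 0, 0, 0], [0.006, 0.002, -0.003, 0, 0, 0, 0], [0.006, 0.002, -0.002, 0, 0, 0, 0], [0.019, 0.0065, 0, 0, 0, 0, 0], [0.019, 0.0065, 0, 0, 0, 0, 0], [0, 0, 0.04, 0, 0, 0, 0], [0, 0, 0.04, 0, 0, 0, 0], [0, 0, 0.04, 0, 0, 0, 0]]}}

```text
t: 6.25
eef_pos: [0.6054, 0.0923, 0.2841]
tool_rot: [-0.197, -0.16, 0.967, -0.033]
contact_force: [0.1, 0.6, -0.2]
gripper_width: 0.001
grasp_force: 0.0
```

Run:
```python
from fit import *
c=bot.read_camera("side");im=c["img"][140:260,165:315,::-1]
d=bot.read_camera("top");im2=d["img"][170:265,195:315,::-1]
a=cv2.resize(im,None,fx=5,fy=5,interpolation=cv2.INTER_CUBIC);cv2.imwrite("pics/s3.png",a)
```

```text
(no output)
```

View pics/s3.png

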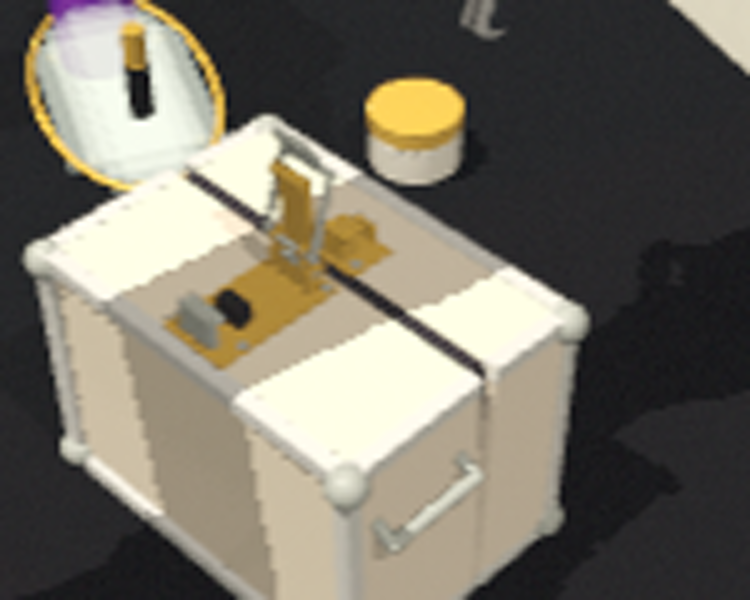

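The shell is up with only a narrow seam (about 190,175 to 485,370), so it rests on its seal. The lever and loop stand upright around (295,190). I'll overlay the model to check the tab position.

Run:
```python
from fit import *
v=np.load("v.npy");L,l=v[4:]
def draw(n,x0,y0,w,h,s):
    c=bot.read_camera(n); im=cv2.resize(c["img"][y0:y0+h,x0:x0+w,::-1],None,fx=s,fy=s,interpolation=cv2.INTER_CUBIC); raw=im.copy()
    tab=lambda d,y:loop(49.6+d*.645,d*.764,y,L,l)
    for P,col in(([lev(61,6,12,L),lev(61,6,-12,L),lev(5,6,-12,L),lev(5,6,12,L)],(255,0,0)),([tab(4,11),tab(4,-11),tab(28,-11),tab(28,11)],(0,0,255)),([loop(0,0,20,L,l),loop(49.6,0,20,L,l),loop(49.6,0,-20,L,l),loop(0,0,-20,L,l)],(0,160,0))):
        q=(proj(c,world(P,v))-[x0,y0]+.5)*s
        cv2.polylines(im,[np.int32(q)],True,col,1)
    return np.hstack([raw,im])
a=draw("side",205,150,45,45,8);b=draw("top",235,195,45,30,8)
cv2.imwrite("pics/o.png",np.vstack([a[:350],b]))
```

```text
(no output)
```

View pics/o.png

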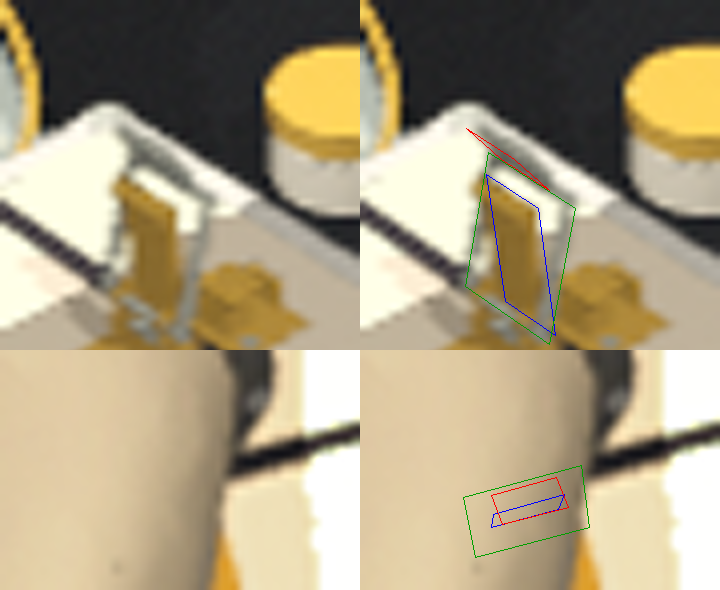

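The model matches the picture within about 1 px: lever at (145,240) and tab strip at (115–205, 130–195). Next I move above the tab with the tool vertical.

Call:
{"fn": "jog_arm", "kwargs": {"deltas": [[0, 0, 0.046, 0, 0, 0, 0.3], [-0.0344, -0.0117, 0, 0.032, -0.095, 0, 0.55], [-0.0344, -0.0117, 0, 0.032, -0.095, 0, 0.55], [-0.0344, -0.0117, 0, 0.032, -0.095, 0, 0.55], [-0.0344, -0.0117, 0, 0.033, -0.094, 0, 0.55], [0, 0, 0, 0, 0, 0, 0.55], [0, 0, 0, 0, 0, 0, 0.55]], "newtons": 20}}

```text
t: 7.15
eef_pos: [0.466, 0.0451, 0.3284]
tool_rot: [-0.001, -0.163, 0.987, 0.0]
contact_force: [0.9, 1.0, 1.1]
gripper_width: 0.551
grasp_force: 0.0
```

Call:
{"fn": "jog_arm", "kwargs": {"deltas": [[0.0018, 0.0004, -0.02, 0, 0, 0, 0.55], [0, 0, -0.018, 0, 0, 0, 0.55], [0, 0, -0.006, 0, 0, 0, 0.55], [0, 0, 0, 0, 0, 0, 0.55]]}}

```text
t: 7.55
eef_pos: [0.4704, 0.0466, 0.284]
tool_rot: [-0.002, -0.163, 0.987, -0.0]
contact_force: [1.2, 0.4, 0.6]
gripper_width: 0.547
grasp_force: 0.0
```

Call:
{"fn": "jog_arm", "kwargs": {"deltas": [[0, 0, -0.004, 0, 0, 0, 0.55], [0, 0, -0.004, 0, 0, 0, 0.55], [0, 0, 0, 0, 0, 0, 0.55]]}}

```text
t: 7.85
eef_pos: [0.4702, 0.0463, 0.277]
tool_rot: [-0.0, -0.163, 0.987, 0.0]
contact_force: [0.1, -0.3, -0.8]
gripper_width: 0.546
grasp_force: 0.0
```

Run:
```python
from fit import *
crop("side",190,120,75,75,8,"pics/s4.png")
```

```text
(no output)
```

View pics/s4.png

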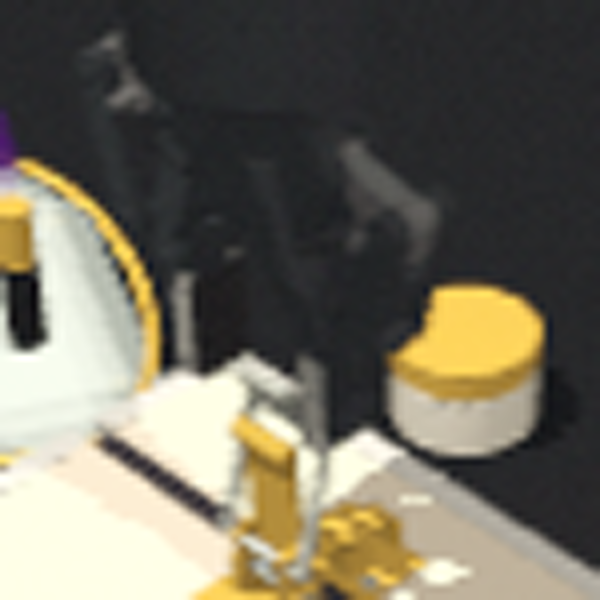

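Both fingertips (185,370) and (315,450) straddle the tab at about (265,375), which sits a few mm above the tips. Closing lightly.

Call:
{"fn": "jog_arm", "kwargs": {"deltas": [[0, 0, 0, 0, 0, 0, 0.35], [0, 0, 0, 0, 0, 0, 0.28], [0, 0, 0, 0, 0, 0, 0.2], [0, 0, 0, 0, 0, 0, 0.15], [0, 0, 0, 0, 0, 0, 0.15]], "newtons": 20}}

```text
t: 8.4
eef_pos: [0.47, 0.0487, 0.2779]
tool_rot: [0.0, -0.164, 0.986, 0.002]
contact_force: [-2.9, 6.7, 2.9]
gripper_width: 0.246
grasp_force: 20.5
```

Run:
```python
from fit import *
v=np.load("v.npy")
Q=lambda L,t:np.array(loop(66,11.5,0,L,t-L)); B=lambda L,t:np.array(loop(49.6,0,0,L,t-L))
w=[(1.49+.29*s,-1.30+1.3*s) for s in np.linspace(0,1,11)]
W=np.array([world(Q(*p),v)[0] for p in w]); print(np.round(np.diff(W,axis=0),4).tolist()); print(Q(*w[-1]),B(*w[-1]),np.round(W[-1],4))
from scipy.optimize import fsolve
for bx in (45,48.5,52):
  for bz in(198,190,183,178):
    s=fsolve(lambda p:(B(*p)-[bx,0,bz])[[0,2]],[1.9,.2]); print(bx,bz,np.round(s,2),np.round(Q(*s),1))
```

```text
[[0.0085, 0.0029, -0.0013], [0.0083, 0.0028, -0.0024], [0.0079, 0.0027, -0.0035], [0.0074, 0.0025, -0.0045], [0.0068, 0.0023, -0.0054], [0.006, 0.0021, -0.0063], [0.0052, 0.0018, -0.007], [0.0043, 0.0015, -0.0076], [0.0033, 0.0011, -0.0081], [0.0023, 0.0008, -0.0084]]
[ 65.69423248   0.         209.46805306] [ 49.29423248   0.         197.96805306] [0.5309 0.067  0.2095]
45 198 [ 1.47 -0.02] [ 61.2   0.  209.8]
45 190 [1.51 0.15] [ 62.9   0.  198.9]
45 183 [1.63 0.3 ] [ 64.1   0.  189.1]
45 178 [1.77 0.41] [ 64.6   0.  181.9]
48.5 198 [ 1.72 -0.  ] [ 64.9   0.  209.5]
48.5 190 [1.77 0.16] [ 66.5   0.  198.7]
48.5 183 [1.89 0.31] [ 67.6   0.  189. ]
48.5 178 [2.02 0.41] [ 68.1   0.  182.1]
52 198 [ 1.97 -0.  ] [ 68.3   0.  209.6]
52 190 [2.02 0.15] [ 70.    0.  198.8]
52 183 [2.13 0.29] [ 71.    0.  189.3]
52 178 [2.25 0.38] [ 71.5   0.  182.5]
```

Call:
{"fn": "jog_arm", "kwargs": {"deltas": [[0.0077, 0.005, -0.0013, 0, 0, 0, 0.15], [0.0083, 0.0028, -0.0024, 0, 0, 0, 0.15], [0.0079, 0.0027, -0.0035, 0, 0, 0, 0.15], [0.0074, 0.0025, -0.0045, 0, 0, 0, 0.15], [0.0068, 0.0023, -0.0054, 0, 0, 0, 0.15]]}}

```text
t: 8.9
eef_pos: [0.5087, 0.0626, 0.2596]
tool_rot: [-0.0, -0.163, 0.987, 0.001]
contact_force: [-2.9, 4.8, 2.0]
gripper_width: 0.247
grasp_force: 20.8
```

Call:
{"fn": "jog_arm", "kwargs": {"deltas": [[0.006, 0.0021, -0.0063, 0, 0, 0, 0.15], [0.0052, 0.0018, -0.007, 0, 0, 0, 0.15], [0.0043, 0.0015, -0.0076, 0, 0, 0, 0.15], [0.0033, 0.0011, -0.0061, 0, 0, 0, 0.15], [0, 0, 0, 0, 0, 0, 0.15]]}}

```text
t: 9.4
eef_pos: [0.527, 0.0691, 0.2316]
tool_rot: [-0.001, -0.164, 0.987, 0.0]
contact_force: [-1.8, 4.9, 0.3]
gripper_width: 0.248
grasp_force: 21.6
```

Run:
```python
from fit import *
crop("side",200,140,65,60,9,"pics/s5.png")
```

```text
(no output)
```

View pics/s5.png

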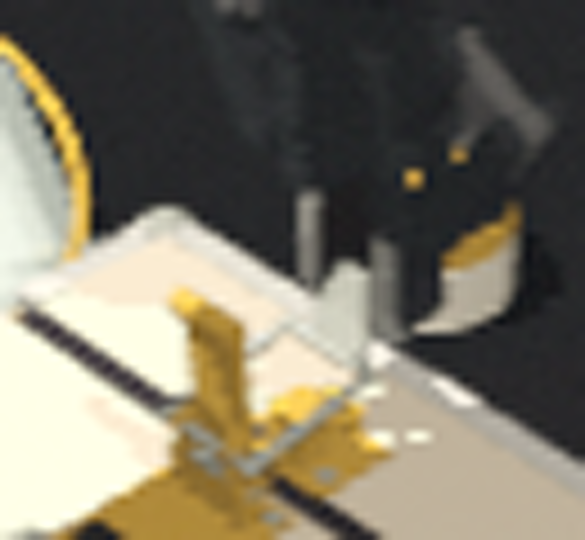

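The loop has swung over the keeper: tab between the fingers at (345,310), bar end at (370,375), keeper at (310,420). Next I lower it slowly and feel.

Call:
{"fn": "jog_arm", "kwargs": {"deltas": [[0.0015, 0.0005, -0.007, 0, 0, 0, 0.15], [0.0013, 0.0004, -0.0065, 0, 0, 0, 0.15], [0, 0, 0, 0, 0, 0, 0.15]]}}

```text
t: 9.75
eef_pos: [0.5302, 0.0702, 0.2184]
tool_rot: [-0.0, -0.164, 0.987, 0.0]
contact_force: [-0.9, 5.5, 0.7]
gripper_width: 0.245
grasp_force: 21.3
```

Call:
{"fn": "jog_arm", "kwargs": {"deltas": [[0.0003, 0.0001, -0.002, 0, 0, 0, 0.15], [0.0003, 0.0001, -0.002, 0, 0, 0, 0.15], [0, 0, 0, 0, 0, 0, 0.15]]}}

```text
t: 10.05
eef_pos: [0.5306, 0.0704, 0.2148]
tool_rot: [-0.0, -0.164, 0.987, 0.001]
contact_force: [-2.3, 5.7, 0.7]
gripper_width: 0.243
grasp_force: 21.1
```

Call:
{"fn": "jog_arm", "kwargs": {"deltas": [[0.0003, 0.0001, -0.002, 0, 0, 0, 0.15], [0, 0, 0, 0, 0, 0, 0.15]]}}

```text
t: 10.25
eef_pos: [0.5308, 0.0704, 0.2128]
tool_rot: [-0.0, -0.164, 0.987, 0.001]
contact_force: [-1.8, 5.6, 1.5]
gripper_width: 0.246
grasp_force: 21.0
```

Call:
{"fn": "jog_arm", "kwargs": {"deltas": [[0.0003, 0.0001, -0.002, 0, 0, 0, 0.15], [0, 0, 0, 0, 0, 0, 0.15]]}}

```text
t: 10.45
eef_pos: [0.5311, 0.0705, 0.2109]
tool_rot: [-0.0, -0.164, 0.987, 0.001]
contact_force: [-1.6, 5.9, 1.1]
gripper_width: 0.246
grasp_force: 20.9
```

Call:
{"fn": "jog_arm", "kwargs": {"deltas": [[0.0002, 0.0001, -0.002, 0, 0, 0, 0.15], [0, 0, 0, 0, 0, 0, 0.15]]}}

```text
t: 10.65
eef_pos: [0.5314, 0.0706, 0.2089]
tool_rot: [-0.0, -0.164, 0.987, 0.001]
contact_force: [-2.5, 4.8, 1.7]
gripper_width: 0.247
grasp_force: 20.7
```

Call:
{"fn": "jog_arm", "kwargs": {"deltas": [[0.0002, 0.0001, -0.002, 0, 0, 0, 0.15], [0, 0, 0, 0, 0, 0, 0.15]]}}

```text
t: 10.85
eef_pos: [0.5317, 0.0708, 0.207]
tool_rot: [-0.0, -0.164, 0.987, 0.001]
contact_force: [-1.9, 5.6, 1.1]
gripper_width: 0.246
grasp_force: 20.6
```

Call:
{"fn": "jog_arm", "kwargs": {"deltas": [[0.0002, 0.0001, -0.002, 0, 0, 0, 0.15], [0, 0, 0, 0, 0, 0, 0.15]]}}

```text
t: 11.05
eef_pos: [0.5318, 0.0708, 0.2049]
tool_rot: [-0.0, -0.164, 0.987, 0.0]
contact_force: [-1.5, 4.2, 1.0]
gripper_width: 0.245
grasp_force: 20.4
```

Call:
{"fn": "jog_arm", "kwargs": {"deltas": [[0.0002, 0.0001, -0.002, 0, 0, 0, 0.15], [0, 0, 0, 0, 0, 0, 0.15]]}}

```text
t: 11.25
eef_pos: [0.5317, 0.0708, 0.2027]
tool_rot: [-0.001, -0.164, 0.987, 0.0]
contact_force: [-2.3, 5.0, 2.0]
gripper_width: 0.243
grasp_force: 20.2
```

Call:
{"fn": "jog_arm", "kwargs": {"deltas": [[0.0001, 0, -0.0015, 0, 0, 0, 0.15], [0, 0, 0, 0, 0, 0, 0.15]]}}

```text
t: 11.45
eef_pos: [0.5317, 0.0707, 0.2012]
tool_rot: [-0.001, -0.164, 0.987, 0.0]
contact_force: [-3.0, 5.3, 1.3]
gripper_width: 0.25
grasp_force: 20.0
```

Call:
{"fn": "jog_arm", "kwargs": {"deltas": [[0.0001, 0, -0.0015, 0, 0, 0, 0.15], [0, 0, 0, 0, 0, 0, 0.15]]}}

```text
t: 11.65
eef_pos: [0.5316, 0.0707, 0.1996]
tool_rot: [-0.001, -0.164, 0.987, 0.0]
contact_force: [-2.2, 5.1, 1.2]
gripper_width: 0.243
grasp_force: 19.8
```

Call:
{"fn": "jog_arm", "kwargs": {"deltas": [[0.0001, 0, -0.0015, 0, 0, 0, 0.15], [0, 0, 0, 0, 0, 0, 0.15]]}}

```text
t: 11.85
eef_pos: [0.5316, 0.0707, 0.1981]
tool_rot: [-0.001, -0.164, 0.987, 0.0]
contact_force: [-2.7, 4.8, 1.0]
gripper_width: 0.248
grasp_force: 19.6
```

Call:
{"fn": "jog_arm", "kwargs": {"deltas": [[0, 0, -0.0015, 0, 0, 0, 0.15], [0, 0, 0, 0, 0, 0, 0.15]]}}

```text
t: 12.05
eef_pos: [0.5315, 0.0706, 0.1965]
tool_rot: [-0.001, -0.164, 0.987, 0.0]
contact_force: [-3.4, 4.3, 1.5]
gripper_width: 0.244
grasp_force: 19.5
```

Call:
{"fn": "jog_arm", "kwargs": {"deltas": [[0, 0, -0.0015, 0, 0, 0, 0.15], [0, 0, 0, 0, 0, 0, 0.15]]}}

```text
t: 12.25
eef_pos: [0.5315, 0.0706, 0.195]
tool_rot: [-0.001, -0.164, 0.987, 0.0]
contact_force: [-3.3, 6.0, 0.8]
gripper_width: 0.245
grasp_force: 19.5
```

Run:
```python
from fit import *
from scipy.optimize import least_squares
o=bot.get_obs();v=np.load("v.npy")
p=o["eef_pos"]-[v[0],v[1],0]; x=1e3*(np.cos(v[2])*p[0]+np.sin(v[2])*p[1]); print(x,1e3*p[2]-14)
r=least_squares(lambda s:(np.array(loop(66,11.5,0,s[0],s[1]-s[0]))-[x,0,1e3*p[2]-14])[[0,2]],[1.9,.3]);print(r.x,r.cost,loop(49.6,0,0,r.x[0],r.x[1]-r.x[0]))
c=bot.read_camera("side"); t=.055
im=cv2.resize(c["img"][145:200,200:265,::-1],None,fx=9,fy=9,interpolation=cv2.INTER_CUBIC); raw=im.copy()
for P,col in(([shell(20,y,182.5,t) for y in(8,-8)],(0,0,255)),([shell(27.5,y,178,t) for y in(8,-8)],(255,0,0)),([loop(49.6,0,y,r.x[0],r.x[1]-r.x[0]) for y in(20,-20)],(0,255,0))):
    q=(proj(c,world(P,v))-[200,145]+.5)*9; cv2.line(im,*[tuple(map(int,a)) for a in q],col,1)
cv2.imwrite("pics/s6.png",np.vstack([raw,im])[:, :])
print(np.vstack([raw,im]).shape)
```

```text
67.41073524271626 181.03004268450874
[1.98424163 0.42459115] 1.0097419586828951e-28 [np.float64(47.729531499007855), 0, np.float64(177.3071111516118)]
(990, 585, 3)
```

Call:
{"fn": "jog_arm", "kwargs": {"deltas": [[-0.0014, -0.0005, 0, 0, 0, 0, 0.15], [-0.0014, -0.0005, 0, 0, 0, 0, 0.15], [0, 0, 0, 0, 0, 0, 0.15]]}}

```text
t: 12.6
eef_pos: [0.5312, 0.0705, 0.1962]
tool_rot: [0.002, -0.164, 0.986, 0.001]
contact_force: [2.0, 6.1, -0.5]
gripper_width: 0.243
grasp_force: 19.6
```

Call:
{"fn": "jog_arm", "kwargs": {"deltas": [[-0.0014, -0.0005, 0, 0, 0, 0, 0.15], [0, 0, 0, 0, 0, 0, 0.15]]}}

```text
t: 12.8
eef_pos: [0.5304, 0.0703, 0.1964]
tool_rot: [0.003, -0.164, 0.986, 0.001]
contact_force: [3.7, 7.2, 0.8]
gripper_width: 0.247
grasp_force: 19.7
```

Call:
{"fn": "jog_arm", "kwargs": {"deltas": [[-0.0014, -0.0005, 0, 0, 0, 0, 0.15], [0, 0, 0, 0, 0, 0, 0.15]]}}

```text
t: 13.0
eef_pos: [0.5291, 0.0699, 0.1965]
tool_rot: [0.003, -0.164, 0.986, 0.001]
contact_force: [4.2, 7.4, -0.6]
gripper_width: 0.246
grasp_force: 19.7
```

Call:
{"fn": "jog_arm", "kwargs": {"deltas": [[-0.0014, -0.0005, -0.0005, 0, 0, 0, 0.15], [0, 0, 0, 0, 0, 0, 0.15]]}}

```text
t: 13.2
eef_pos: [0.5283, 0.0696, 0.1963]
tool_rot: [0.003, -0.164, 0.986, 0.001]
contact_force: [3.9, 7.4, 1.0]
gripper_width: 0.244
grasp_force: 19.7
```

Call:
{"fn": "jog_arm", "kwargs": {"deltas": [[-0.0014, -0.0005, 0, 0, 0, 0, 0.15], [0, 0, 0, 0, 0, 0, 0.15]]}}

```text
t: 13.4
eef_pos: [0.5281, 0.0695, 0.1966]
tool_rot: [0.005, -0.164, 0.986, 0.001]
contact_force: [8.0, 9.1, -1.2]
gripper_width: 0.247
grasp_force: 19.7
```

Call:
{"fn": "jog_arm", "kwargs": {"deltas": [[-0.0014, -0.0005, 0, 0, 0, 0, 0.15], [0, 0, 0, 0, 0, 0, 0.15]]}}

```text
t: 13.6
eef_pos: [0.5279, 0.0694, 0.1971]
tool_rot: [0.006, -0.164, 0.986, 0.001]
contact_force: [10.6, 9.3, -2.2]
gripper_width: 0.248
grasp_force: 19.8
```

Call:
{"fn": "jog_arm", "kwargs": {"deltas": [[0, 0, 0.002, 0, 0, 0, 0.15], [0, 0, 0.002, 0, 0, 0, 0.15], [0, 0, 0, 0, 0, 0, 0.15]]}}

```text
t: 13.9
eef_pos: [0.5276, 0.0694, 0.2012]
tool_rot: [0.006, -0.164, 0.986, 0.001]
contact_force: [9.2, 8.8, 0.6]
gripper_width: 0.245
grasp_force: 20.2
```

Call:
{"fn": "jog_arm", "kwargs": {"deltas": [[0, 0, 0.002, 0, 0, 0, 0.15], [0, 0, 0, 0, 0, 0, 0.15]]}}

```text
t: 14.1
eef_pos: [0.5273, 0.0694, 0.203]
tool_rot: [0.005, -0.164, 0.986, 0.001]
contact_force: [8.4, 9.0, 0.5]
gripper_width: 0.242
grasp_force: 20.4
```

Call:
{"fn": "jog_arm", "kwargs": {"deltas": [[0, 0, 0.002, 0, 0, 0, 0.15], [0, 0, 0, 0, 0, 0, 0.15]]}}

```text
t: 14.3
eef_pos: [0.5265, 0.0691, 0.2044]
tool_rot: [0.005, -0.164, 0.986, 0.001]
contact_force: [8.0, 8.7, -2.9]
gripper_width: 0.247
grasp_force: 20.8
```

Call:
{"fn": "jog_arm", "kwargs": {"deltas": [[0, 0, 0.002, 0, 0, 0, 0.15], [0, 0, 0, 0, 0, 0, 0.15]]}}

```text
t: 14.5
eef_pos: [0.5259, 0.0689, 0.2052]
tool_rot: [0.004, -0.164, 0.986, 0.001]
contact_force: [10.6, 9.3, -10.6]
gripper_width: 0.249
grasp_force: 21.0
```

Call:
{"fn": "jog_arm", "kwargs": {"deltas": [[0, 0, -0.003, 0, 0, 0, 0.15], [0.0006, 0, -0.003, 0, 0, 0, 0.15], [0, 0, 0, 0, 0, 0, 0.15]]}}

```text
t: 14.8
eef_pos: [0.5264, 0.0689, 0.2005]
tool_rot: [0.004, -0.164, 0.986, 0.001]
contact_force: [5.0, 8.7, 1.8]
gripper_width: 0.246
grasp_force: 21.7
```

Call:
{"fn": "jog_arm", "kwargs": {"deltas": [[0, 0, 0, 0, 0, 0, 0.4], [0, 0, 0, 0, 0, 0, 0.5], [0, 0, 0, 0, 0, 0, 0.5]]}}

```text
t: 15.1
eef_pos: [0.5228, 0.0653, 0.199]
tool_rot: [-0.001, -0.163, 0.987, -0.0]
contact_force: [0.4, -0.7, 0.9]
gripper_width: 0.496
grasp_force: 0.0
```

Call:
{"fn": "jog_arm", "kwargs": {"deltas": [[0.004, 0.0013, 0.01, 0, 0, 0, 0.5], [0.004, 0.0013, 0.025, 0, 0, 0, 0.5], [0.01, 0.003, 0.03, 0, 0, 0, 0.5], [0.02, 0.007, 0.03, 0, 0, 0, 0], [0.03, 0.01, 0.03, 0, 0, 0, 0], [0, 0, 0, 0, 0, 0, 0], [0, 0, 0, 0, 0, 0, 0]]}}

```text
t: 15.8
eef_pos: [0.5914, 0.0888, 0.3252]
tool_rot: [0.001, -0.163, 0.987, -0.0]
contact_force: [0.5, 0.5, -1.2]
gripper_width: 0.0
grasp_force: 0.0
```

Run:
```python
from fit import *
crop("side",200,145,60,55,10,"pics/s7.png")
```

```text
(no output)
```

View pics/s7.png

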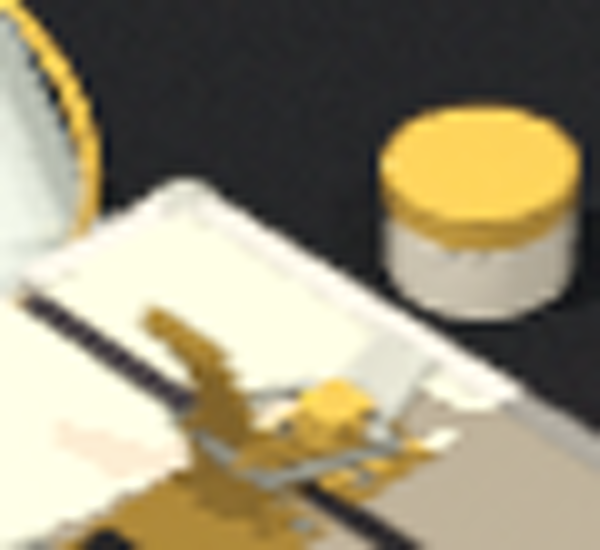

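The loop lies round the keeper with its bar under the lip at about (330,400). The lever is still up, with its end at (150–235, 312–355). I'll work out the lever angle and press path.

Run:
```python
from fit import *
from scipy.optimize import minimize_scalar
c=bot.read_camera("side");v=np.load("v.npy")
for L in np.arange(1.0,2.0,.1): print(round(L,1),np.round((proj(c,world([lev(61,4,12,L),lev(61,4,-12,L)],v))-[200,145]+.5)*10).tolist())
```

```text
1.0 [[118.0, 347.0], [183.0, 392.0]]
1.1 [[134.0, 329.0], [199.0, 373.0]]
1.2 [[151.0, 312.0], [216.0, 356.0]]
1.3 [[168.0, 296.0], [234.0, 340.0]]
1.4 [[186.0, 283.0], [252.0, 326.0]]
1.5 [[204.0, 271.0], [270.0, 313.0]]
1.6 [[223.0, 261.0], [288.0, 303.0]]
1.7 [[240.0, 253.0], [306.0, 295.0]]
1.8 [[258.0, 247.0], [323.0, 289.0]]
1.9 [[275.0, 244.0], [340.0, 285.0]]
```

Run:
```python
from fit import *
v=np.load("v.npy")
Ls=[1.2,1.1,1.0,.9,.8,.7,.6,.5,.4,.3,.25,.2,.15,.1,.05,0]
C=np.array([np.array(lev(48,6,0,L))+[11,0,22] for L in Ls]); W=world(C,v)
s=world(C[0]+[15,0,0],v)[0]; print(np.round(s,4),np.round(s-bot.get_obs()["eef_pos"],4)); print(np.round(W[0]-s,4))
for L,w,d in zip(Ls[1:],W[1:],np.diff(W,axis=0)): print(L,np.round(w,4),np.round(d,4).tolist())
```

```text
[0.4821 0.0504 0.2529] [-0.1077 -0.0378 -0.0707]
[-0.0142 -0.0048  0.    ]
1.1 [0.4636 0.0441 0.2515] [-0.0044, -0.0015, -0.0014]
1.0 [0.4593 0.0426 0.2496] [-0.0042, -0.0014, -0.0019]
0.9 [0.4553 0.0413 0.2473] [-0.004, -0.0014, -0.0023]
0.8 [0.4515 0.04   0.2446] [-0.0038, -0.0013, -0.0027]
0.7 [0.448  0.0388 0.2415] [-0.0035, -0.0012, -0.0031]
0.6 [0.4448 0.0377 0.2381] [-0.0032, -0.0011, -0.0035]
0.5 [0.442  0.0367 0.2343] [-0.0029, -0.001, -0.0038]
0.4 [0.4395 0.0359 0.2302] [-0.0025, -0.0008, -0.0041]
0.3 [0.4374 0.0352 0.2259] [-0.0021, -0.0007, -0.0043]
0.25 [0.4365 0.0349 0.2237] [-0.0009, -0.0003, -0.0022]
0.2 [0.4357 0.0346 0.2214] [-0.0008, -0.0003, -0.0023]
0.15 [0.435  0.0344 0.2191] [-0.0007, -0.0002, -0.0023]
0.1 [0.4345 0.0342 0.2168] [-0.0006, -0.0002, -0.0023]
0.05 [0.434  0.034  0.2144] [-0.0005, -0.0002, -0.0024]
0 [0.4337 0.0339 0.212 ] [-0.0003, -0.0001, -0.0024]
```

Joint 4 or reach may be near its limit, but only just, so I approach first.

Call:
{"fn": "jog_arm", "kwargs": {"deltas": [[-0.036, -0.0126, 0, 0, 0, 0, 0], [-0.036, -0.0126, 0, 0, 0, 0, 0], [-0.0357, -0.0126, 0, 0, 0, 0, 0], [0, 0, -0.025, 0, 0, 0, 0], [0, 0, -0.025, 0, 0, 0, 0], [0, 0, -0.021, 0, 0, 0, 0], [0, 0, 0, 0, 0, 0, 0]]}}

```text
t: 16.6
eef_pos: [0.48, 0.0502, 0.2505]
tool_rot: [-0.004, -0.163, 0.987, -0.0]
contact_force: [-0.1, -0.3, 0.3]
gripper_width: 0.003
grasp_force: 0.0
```

Call:
{"fn": "jog_arm", "kwargs": {"deltas": [[-0.005, -0.0016, 0, 0, 0, 0, 0], [-0.005, -0.0016, 0, 0, 0, 0, 0], [-0.0042, -0.0016, 0, 0, 0, 0, 0], [-0.0044, -0.0015, -0.0014, 0, 0, 0, 0], [0, 0, 0, 0, 0, 0, 0]]}}

```text
t: 17.1
eef_pos: [0.4652, 0.0448, 0.2533]
tool_rot: [0.001, -0.163, 0.987, 0.0]
contact_force: [1.4, 0.3, 2.8]
gripper_width: -0.002
grasp_force: 1.2
```

Call:
{"fn": "jog_arm", "kwargs": {"deltas": [[-0.0042, -0.0014, -0.0019, 0, 0, 0, 0], [-0.004, -0.0014, -0.0023, 0, 0, 0, 0], [-0.0038, -0.0013, -0.0027, 0, 0, 0, 0], [0, 0, 0, 0, 0, 0, 0]]}}

```text
t: 17.5
eef_pos: [0.4525, 0.0405, 0.2455]
tool_rot: [0.0, -0.163, 0.987, 0.0]
contact_force: [0.7, -0.5, 3.6]
gripper_width: 0.001
grasp_force: 1.3
```

Call:
{"fn": "jog_arm", "kwargs": {"deltas": [[-0.0035, -0.0012, -0.0031, 0, 0, 0, 0], [-0.0032, -0.0011, -0.0035, 0, 0, 0, 0], [0, 0, 0, 0, 0, 0, 0]]}}

```text
t: 17.8
eef_pos: [0.4454, 0.0381, 0.2384]
tool_rot: [-0.0, -0.163, 0.987, -0.0]
contact_force: [1.7, -0.4, 1.2]
gripper_width: -0.0
grasp_force: 0.5
```

Call:
{"fn": "jog_arm", "kwargs": {"deltas": [[-0.0029, -0.001, -0.0038, 0, 0, 0, 0], [-0.0025, -0.0008, -0.0041, 0, 0, 0, 0], [0, 0, 0, 0, 0, 0, 0]]}}

```text
t: 18.1
eef_pos: [0.4394, 0.0363, 0.2299]
tool_rot: [-0.001, -0.163, 0.987, -0.0]
contact_force: [0.0, 0.5, -0.3]
gripper_width: -0.005
grasp_force: 0.0
```

Call:
{"fn": "jog_arm", "kwargs": {"deltas": [[-0.0021, -0.0007, -0.0043, 0, 0, 0, 0], [0, 0, 0, 0, 0, 0, 0]]}}

```text
t: 18.3
eef_pos: [0.4375, 0.0357, 0.2257]
tool_rot: [-0.001, -0.163, 0.987, 0.0]
contact_force: [-0.4, 0.3, -0.9]
gripper_width: 0.006
grasp_force: 0.0
```

Call:
{"fn": "jog_arm", "kwargs": {"deltas": [[-0.0009, -0.0003, -0.0022, 0, 0, 0, 0], [0, 0, 0, 0, 0, 0, 0]]}}

```text
t: 18.5
eef_pos: [0.4371, 0.0355, 0.2239]
tool_rot: [-0.0, -0.163, 0.987, 0.0]
contact_force: [0.1, 0.6, 0.1]
gripper_width: 0.003
grasp_force: 0.0
```

Call:
{"fn": "jog_arm", "kwargs": {"deltas": [[-0.0008, -0.0003, -0.0023, 0, 0, 0, 0], [-0.0007, -0.0002, -0.0015, 0, 0, 0, 0], [0, 0, 0, 0, 0, 0, 0]]}}

```text
t: 18.8
eef_pos: [0.4357, 0.035, 0.2202]
tool_rot: [-0.0, -0.163, 0.987, 0.0]
contact_force: [0.8, -0.7, 1.4]
gripper_width: -0.004
grasp_force: 0.0
```

Call:
{"fn": "jog_arm", "kwargs": {"deltas": [[-0.0003, -0.0001, -0.0015, 0, 0, 0, 0], [0, 0, 0, 0, 0, 0, 0]]}}

```text
t: 19.0
eef_pos: [0.4356, 0.0349, 0.2189]
tool_rot: [-0.0, -0.163, 0.987, 0.0]
contact_force: [0.1, -0.2, 0.0]
gripper_width: 0.0
grasp_force: 0.0
```

Call:
{"fn": "jog_arm", "kwargs": {"deltas": [[-0.0003, -0.0001, -0.0015, 0, 0, 0, 0], [0, 0, 0, 0, 0, 0, 0]]}}

```text
t: 19.2
eef_pos: [0.4357, 0.0349, 0.2182]
tool_rot: [0.0, -0.163, 0.987, 0.0]
contact_force: [-1.8, -0.7, 6.9]
gripper_width: -0.001
grasp_force: 3.2
```

Call:
{"fn": "jog_arm", "kwargs": {"deltas": [[-0.0003, -0.0001, -0.0015, 0, 0, 0, 0], [0, 0, 0, 0, 0, 0, 0]]}}

```text
t: 19.4
eef_pos: [0.4355, 0.0348, 0.2171]
tool_rot: [0.0, -0.163, 0.987, 0.0]
contact_force: [-3.6, -0.2, 11.5]
gripper_width: -0.003
grasp_force: 5.6
```

Call:
{"fn": "jog_arm", "kwargs": {"deltas": [[0, 0, -0.0015, 0, 0, 0, 0], [0, 0, 0, 0, 0, 0, 0]]}}

```text
t: 19.6
eef_pos: [0.435, 0.0347, 0.2153]
tool_rot: [-0.0, -0.163, 0.987, 0.0]
contact_force: [-2.3, -0.7, 7.8]
gripper_width: 0.005
grasp_force: 4.0
```

Call:
{"fn": "jog_arm", "kwargs": {"deltas": [[0, 0, -0.0015, 0, 0, 0, 0], [0, 0, 0, 0, 0, 0, 0]]}}

```text
t: 19.8
eef_pos: [0.435, 0.0347, 0.213]
tool_rot: [-0.0, -0.163, 0.987, 0.0]
contact_force: [0.2, 0.3, -0.2]
gripper_width: 0.0
grasp_force: 0.0
```

Call:
{"fn": "jog_arm", "kwargs": {"deltas": [[0, 0, -0.0015, 0, 0, 0, 0], [0, 0, 0, 0, 0, 0, 0]]}}

```text
t: 20.0
eef_pos: [0.4353, 0.0348, 0.212]
tool_rot: [0.0, -0.163, 0.987, 0.0]
contact_force: [-2.2, 0.4, 7.4]
gripper_width: 0.002
grasp_force: 4.0
```

Call:
{"fn": "jog_arm", "kwargs": {"deltas": [[0, 0, -0.0015, 0, 0, 0, 0], [0, 0, -0.001, 0, 0, 0, 0], [0, 0, 0, 0, 0, 0, 0]]}}

```text
t: 20.3
eef_pos: [0.4354, 0.0347, 0.2117]
tool_rot: [0.0, -0.163, 0.987, 0.0]
contact_force: [-12.8, -1.5, 33.4]
gripper_width: 0.001
grasp_force: 16.9
```

Call:
{"fn": "jog_arm", "kwargs": {"deltas": [[0, 0, 0.01, 0, 0, 0, 0], [0, 0, 0.03, 0, 0, 0, 0], [0, 0, 0.03, 0, 0, 0, 0], [0, 0, 0.03, 0, 0, 0, 0], [0.02, 0.04, 0.01, 0, 0, 0, 0], [0.02, 0.04, 0, 0, 0, 0, 0], [0.02, 0.04, 0, 0, 0, 0, 0], [0.02, 0.04, 0, 0, 0, 0, 0], [0.02, 0.04, 0, 0, 0, 0, 0], [0, 0, 0, 0, 0, 0, 0]]}}

```text
t: 21.3
eef_pos: [0.5355, 0.2416, 0.3177]
tool_rot: [-0.0, -0.167, 0.986, 0.001]
contact_force: [-0.2, -0.7, -0.4]
gripper_width: 0.003
grasp_force: 0.0
```

Run:
```python
from fit import *
v=np.load("v.npy");c=bot.read_camera("side")
g=c["img"].astype(int)
# seam width: dark pixels along a line across the seam, on the right side of the case top, vs model for several tilts
for y in (-60,-100):
    P=world([[x,y,170] for x in np.arange(5,40,1.)],v); uv=proj(c,P)
    print(y,[int(g[int(round(b)),int(round(a))].sum()) for a,b in uv])
# lever: brass colour along flat lever upper face
uv=proj(c,world([lev(r,6,0,0) for r in range(5,66,5)],v)); print([g[int(round(b)),int(round(a))].tolist() for a,b in uv])
```

```text
-60 [742, 742, 741, 742, 742, 742, 742, 742, 742, 548, 261, 261, 261, 227, 403, 403, 403, 664, 664, 740, 740, 741, 741, 741, 741, 741, 741, 741, 740, 740, 741, 741, 741, 741, 741]
-100 [741, 742, 742, 742, 742, 742, 742, 742, 663, 432, 432, 432, 219, 219, 219, 219, 514, 728, 728, 728, 740, 740, 741, 741, 741, 741, 741, 741, 741, 741, 741, 741, 741, 741, 741]
[[175, 137, 57], [175, 139, 61], [175, 137, 59], [175, 137, 58], [175, 140, 61], [176, 139, 58], [175, 139, 58], [176, 138, 57], [175, 139, 57], [176, 140, 60], [168, 134, 65], [146, 146, 134], [140, 139, 127]]
```

```bash
python3 -c "
from station import bot
print(bot.hand_in())"
```

```text
the job is handed in; nothing more can be done
None
```

I closed the case and handed it in at about 21 s of the 72 s; no verdict came back. The loop is hooked under the keeper's lip. The lever clicked past its catch and stopped solid when I pressed it at 33 N. From the seam width I estimate the shell is drawn in to about 0.035 rad (limit 0.043), and I saw no contact with anything else on the vanity.

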